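Cure a dental model in the light-curing unit

TASK

Stand the pale pink dental model upright in the middle of the round black plate in the curing unit's open drawer, then push the drawer fully shut. With the drawer shut, press these keys all the way down, one at a time and in this order: the white power key (it stays down), the blue program key, the yellow time key, the green start key, letting each coloured key spring back up before the next. Press no key while the drawer is open, never press the red stop key, and leave the two tan models beside it where they stand.

Things in the scene. Friction and masses are not known exactly. Their poses are not given: they have to be found in the camera images.
- pink_model: Pale pink plaster dental model (horseshoe of teeth on a flat base), the only pink one; it stands near two tan models; 55 mm along its x, 71 mm along its y, 36 mm high, about 60 to 110 g. Origin at the centre of its underside, z up. It can be gripped across the 55 mm (along its x) by the base sides, which are about 15 mm high.
- tan_arch_model: Tan dental model on a round base, 60 x 61 x 39 mm, a bystander near the pink one. Origin at the centre of its underside.
- tan_model: Tan half dental model, 55 x 60 x 42 mm, a bystander. Origin at the centre of its underside.
- curing_unit: White light-curing unit fixed on the desk, 210 x 210 mm, 112 mm high. Origin at the centre of its underside; its drawer front faces its -x, y is to its left seen from there. Above the 84 mm front the key panel slopes up at 0.314 rad to the back. Five keys in one row along y, 38 mm apart, from left (+y): red stop, blue program, yellow time, green start, white power.
- drawer (a joint): Opening of the drawer in m: 0 fully shut, 0.14 fully open. It slides along the unit's x axis, opens towards -x, and stays where it is left; about 2 N pushes it.
- drawer_plate (a point): Centre of the top of the round black plate, 96 mm across, in the drawer, 19 mm above the desk; moves with the drawer; axes as the unit's. It lies in a tray 126 mm (x) by 128 mm (y) inside, whose walls stand 5 mm above the plate; the drawer's front panel, 62 mm from the plate's centre towards -x, rises to 64 mm above the desk.
- drawer_lip (a point): Middle of the front face of the black pull lip on the drawer's front, 57 mm above the desk; the lip is 80 mm long (y), 10 mm high and 8.5 mm deep. Its -x looks towards the robot: pushing here along +x of this frame shuts the drawer. Moves with the drawer.
- power_key_top (a point): Square white key, 20 x 20 mm, standing 10 mm proud of the sloped panel; this point is the centre of its top face, its x axis points up the slope (away from the drawer), y along the row of keys to the left, z out of the panel. It latches: it goes down 5 mm against about 3 N and stays down.
- power_key (a joint): Travel of the white power key in m: 0 up (off), 0.005 fully down (on); it stays where it is pressed to.
- program_key_top (a point): Square blue key, 20 x 20 mm, standing 10 mm proud of the sloped panel; this point is the centre of its top face, its x axis points up the slope (away from the drawer), y along the row of keys to the left, z out of the panel. Spring-return: about 2 N to start, 5 N at the end of its 5 mm travel.
- program_key (a joint): Travel of the blue key in m: 0 up, 0.005 fully down; springs back when let go.
- time_key_top (a point): Square yellow key, 20 x 20 mm, standing 10 mm proud of the sloped panel; this point is the centre of its top face, its x axis points up the slope (away from the drawer), y along the row of keys to the left, z out of the panel. Spring-return: about 2 N to start, 5 N at the end of its 5 mm travel.
- time_key (a joint): Travel of the yellow key in m: 0 up, 0.005 fully down; springs back when let go.
- start_key_top (a point): Square green key, 20 x 20 mm, standing 10 mm proud of the sloped panel; this point is the centre of its top face, its x axis points up the slope (away from the drawer), y along the row of keys to the left, z out of the panel. Spring-return: about 2 N to start, 5 N at the end of its 5 mm travel.
- start_key (a joint): Travel of the green key in m: 0 up, 0.005 fully down; springs back when let go.
- stop_key_top (a point): Square red key, 20 x 20 mm, standing 10 mm proud of the sloped panel; this point is the centre of its top face, its x axis points up the slope (away from the drawer), y along the row of keys to the left, z out of the panel. Spring-return: about 2 N to start, 5 N at the end of its 5 mm travel. Not to be pressed.
- stop_key (a joint): Travel of the red key in m: 0 up, 0.005 fully down; springs back when let go.

How it is judged (in metres and radians):
On the way, in this order (a step that is already met when the one before it is completed fails the run):
1. the pink model stands upright in the middle of the plate in the open drawer, let go (horizontal distance between pink_model and drawer_plate below 0.02 m and z of pink_model in the frame of drawer_plate between -0.004 and 0.006 m and angle between pink_model's own z axis and vertical below 0.12 rad and value of joint drawer above 0.05 m and contact force between the fingers and pink_model below 0.05 N), for 0.2 s.
2. the drawer is fully shut with the model on its plate (horizontal distance between pink_model and drawer_plate below 0.02 m and z of pink_model in the frame of drawer_plate between -0.004 and 0.006 m and angle between pink_model's own z axis and vertical below 0.12 rad and value of joint drawer below 0.004 m), for 0.2 s.
3. the white power key is pressed and stays down (value of joint drawer below 0.004 m and value of joint power_key above 0.003 m and value of joint each of program_key, time_key, start_key, stop_key below 0.0015 m), for 0.05 s.
4. the blue program key is pressed down, the other coloured keys up (value of joint drawer below 0.004 m and value of joint each of power_key, program_key above 0.003 m and value of joint each of time_key, start_key, stop_key below 0.0015 m), for 0.05 s.
5. then the yellow time key is pressed down, the other coloured keys up (value of joint drawer below 0.004 m and value of joint each of power_key, time_key above 0.003 m and value of joint each of program_key, start_key, stop_key below 0.0015 m), for 0.05 s.
6. then the green start key is pressed down, the other coloured keys up (value of joint drawer below 0.004 m and value of joint each of power_key, start_key above 0.003 m and value of joint each of program_key, time_key, stop_key below 0.0015 m), for 0.05 s.
At the end, for the whole second after the job is handed in: Pink model at rest, upright (0.12 rad), within 20 mm of the plate's centre; drawer shut (4 mm); white power key down (over 3 of 5 mm); coloured keys up (under 1.5 mm); the two tan models within 20 mm of where they stood (all of step 3 and horizontal distance between pink_model and drawer_plate below 0.02 m and z of pink_model in the frame of drawer_plate between -0.004 and 0.006 m and angle between pink_model's own z axis and vertical below 0.12 rad and linear speed of pink_model below 0.02 m/s and distance of each of tan_arch_model, tan_model from where it was at the start of the episode below 0.02 m); the robot touches nothing.
It fails at once if the red stop key is pressed (over 2.5 mm) (value of joint stop_key above 0.0025 m).
It fails at once if a key is pressed while the drawer is not shut (value of joint drawer above 0.01 m and value of joint any of program_key, time_key, start_key, power_key above 0.0025 m).
It fails at once if a coloured key is pressed while the power key is not down (value of joint power_key below 0.0025 m and value of joint any of program_key, time_key, start_key above 0.0025 m).
It fails at once if two coloured keys are down together (value of joint each of program_key, time_key above 0.0025 m or value of joint each of program_key, start_key above 0.0025 m or value of joint each of time_key, start_key above 0.0025 m).
It fails at once if one of the two tan models is moved by more than 20 mm (distance of any of tan_arch_model, tan_model from where it was at the start of the episode above 0.02 m).
It also fails if it takes over 58 s, if anything falls off the work surface, if the arm or the gripper's body presses on something with over 40 N, if the wrist force passes 120 N, or if a joint passes its speed limit or range.

ROBOT

A 7-joint arm with a two-finger parallel gripper is mounted at the origin on a cart in front of the work surface, level with it; the furniture and walls round the work are solid. World frame = base frame: x ahead of the robot, y to its left, z up, the work surface at z = 0. Lengths are in mm, angles in degrees, forces in N, time in s.
With the tool pointing down it reaches from about 425 to 975 mm from the base axis. Payload 16.7 kg.
Tool frame: the origin (TCP) lies between the finger pads; the fingertips stand 22 mm ahead of it and the grasp point (between the pads) lies 3 mm ahead of it (ctrl.finger_overhang is the distance from the TCP to the fingertips, in mm); z points along the fingers, y is the line along which they close (so a half turn about z gives the same grasp; the last joint's range is limited). The gripper opens to 85 mm and grips with 20 to 120 N. Pads are 22 mm wide; open, the fingers measure 114 mm over their backs; the gripper's body (76 mm by 85 mm) begins 54 mm behind the grasp point. The pads swing forward as they close: fully open they stand 13 mm farther back than shut.
Start: joints at [63.398, 24.414, 4.234, 92.017, -1.954, 63.644, -3.845], TCP at [208.966, -641.803, 253.302] pointing down, gripper open.
Joint ranges: [-163.25, 163.25], [-28.42, 122.38], [-70.27, 78.77], [12.13, 141.07], [-58.53, 238.53], [9.26, 117.41], [-156.51, 156.51]. Speed limits (degrees/s): [108.29, 108.29, 136.94, 136.94, 172.46, 172.46, 172.46].

INTERFACE

Orientations are given as a 3x3 rotation matrix whose columns are the frame's x, y, z axes.
In Python, from station import sensors, vision, job, ctrl gives the robot as it stands. The module is installed in compiled form; this text tells all that it offers.
- The arm moves only by the tool arm_command, never from a script. Its argument "deltas" is a list of rows, each a list of 3 entries, a list of its own where there are three numbers: the turn, a rotation vector about the tool's x, y, z in rad, then the shift along the tool's x, y, z in mm, then the closure, from 0 (fully open) to 1 (shut). A call has 1 to 8 rows; each row is the pose to reach, as a shift and turn from the pose commanded when the call began, along the tool's axes at that moment; what a row does not reach only later rows make up. A row lasts 1/12 s, in which the tool goes at most 41.7 mm and 7.16 degrees, less where a joint would pass 70% of its speed; a pose out of reach is approached as far as the arm can. A call with a gripper value outside its range is refused whole. The fingers move at their own pace and stop on an object; the grip force is fixed at half the most. Time passes only in rows, so rows that repeat a pose let the fingers close. It gives the time, the measured TCP pose, the force, the opening and the grip force at its end, in the units of the state.
- sensors.get_state(): the state, without advancing time (a new reading comes with each control period).
- vision.get_image(name): name is "side" or "top"; returns a dict with "frame" (384x512x3 uint8, red, green, blue), "fx", "fy", "cx", "cy" (pixels), "view" (4x4, takes a point from world to camera coordinates). Camera axes: x right, y down, z forward; pixel columns grow to the right and rows downward; lengths in mm; the calibration is good to about 2 mm. A picture is of the moment at which its call begins. There is no depth.
- job.finish_job(): hands the job in; it is judged then, once.
The state is a dict: "time_s": time; "qpos": joint angles; "dq": joint speeds; "effort": joint torques, N m; "ee_pos": TCP position; "eef_rot": TCP orientation; "ft_force": force on the tool from outside, world axes, zero at the start; "torque": the same for the moment, N m; "opening": finger opening in mm; "gripper_force": force on a finger pad.
Only numpy, scipy, OpenCV 4.12 (cv2) and the standard library are available. Lean on these libraries where they do the work, as an engineer would, in place of code of your own. Each camera call takes 0.05 s, during which the arm holds its last target. There are 200 camera calls.

## Working session

There is one attempt and no reset: what is moved stays moved. The work goes in short steps, Python scripts to look and compute and a tool call to move; the robot and the scene stay as the last step left them, time stands still between calls to the robot, and variables do not carry over. Pictures are saved under pics/ and viewed, at most 10 in all, crops included, and the job is handed in when it is done.

Besides the shell and the picture viewer there is one more tool, called after "Request:" by a JSON object that holds its "name" and its "arguments", one argument or row to a line. arm_command: Moves the arm, as the interface text tells. Its arguments: {"type":"object","properties":{"deltas":{"type":"array"}},"required":["deltas"]}

```bash
mkdir -p pics
python3 - <<'E'
from station import sensors, vision, ctrl
import cv2,pickle
s=sensors.get_state(); print(s['time_s'],s['ee_pos'],s['eef_rot'],s['opening'],ctrl.finger_overhang)
for n in('top','side'):
    d=vision.get_image(n); pickle.dump(d,open(n+'0.pkl','wb'))
    print(n,d['fx'],d['cx'],d['cy'],d['view'])
    cv2.imwrite(f'pics/{n}0.png',cv2.resize(d['frame'][:,:,::-1],(800,600),interpolation=cv2.INTER_CUBIC))
E
```

```text
0.0 [ 208.81787455 -641.48253832  252.60985178] [[ 9.50881851e-01  3.09553587e-01 -5.31596523e-04]
 [ 3.09554016e-01 -9.50881092e-01  1.20846852e-03]
 [-1.31399317e-04 -1.31366862e-03 -9.99999129e-01]] 85.5339164321346 22.0
top 457.60050949892593 252.82940300078562 194.48831225638824 [[-8.39590010e-03 -9.99939377e-01 -7.12396637e-03  3.09430638e+02]
 [-9.88384303e-01  9.37954693e-03 -1.51685506e-01  5.96326976e+02]
 [ 1.51743130e-01  5.76768018e-03 -9.88403135e-01  1.04682076e+03]
 [ 0.00000000e+00  0.00000000e+00  0.00000000e+00  1.00000000e+00]]
side 467.802622913399 253.24535947185555 185.31174866714898 [[ 9.41820729e-01 -3.35981546e-01  9.49286493e-03 -4.39563209e+02]
 [-1.86610287e-01 -5.46177298e-01 -8.16619226e-01  3.47708597e+02]
 [ 2.79553777e-01  7.67337449e-01 -5.77098714e-01  5.16799036e+02]
 [ 0.00000000e+00  0.00000000e+00  0.00000000e+00  1.00000000e+00]]
```

View pics/top0.png

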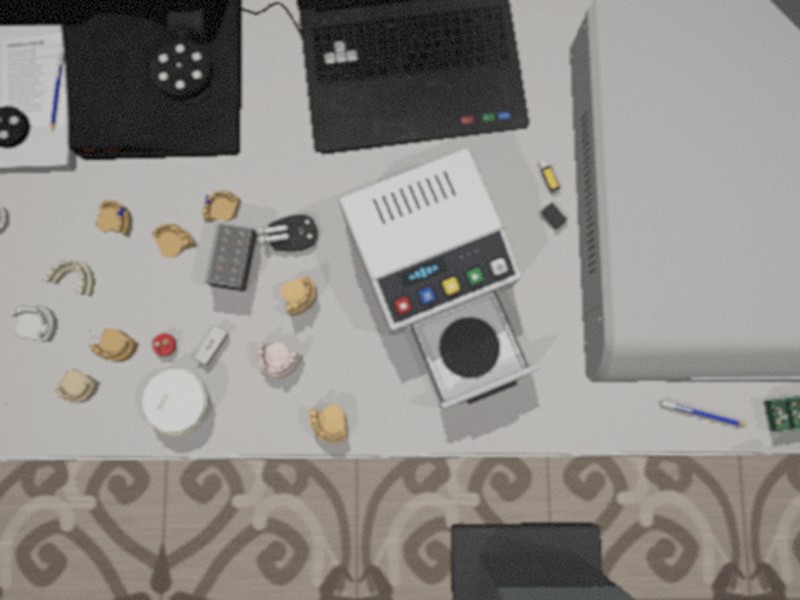

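View pics/side0.png

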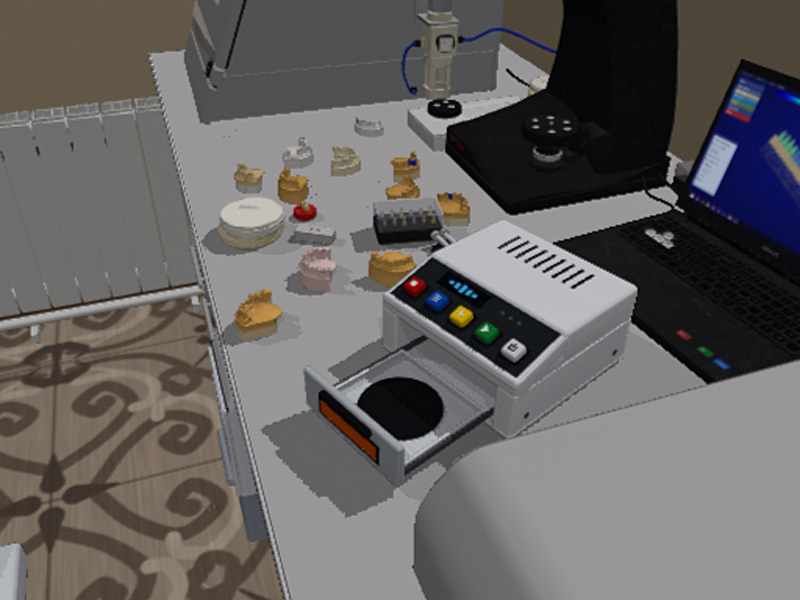

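The top view shows the plate at (469,347), the keys from red (403,305) to white (500,266), and the pink model at (278,358), all in 800x600 pixels. In the side view the plate is at (400,407), the keys run from (415,287) to (513,349), and the pink model is at (317,268).

```bash
cat > h.py <<'E'
import numpy as np,cv2,pickle
from scipy.optimize import least_squares
D={n:pickle.load(open(n+'0.pkl','rb')) for n in('top','side')}
def proj(n,P,D=D):
    d=D[n];P=np.atleast_2d(P);c=P@d['view'][:3,:3].T+d['view'][:3,3]
    return np.c_[d['fx']*c[:,0]/c[:,2]+d['cx'],d['fy']*c[:,1]/c[:,2]+d['cy']]
def unproj(n,uv,z,D=D):
    d=D[n];R=d['view'][:3,:3];o=-R.T@d['view'][:3,3]
    r=R.T@np.array([(uv[0]-d['cx'])/d['fx'],(uv[1]-d['cy'])/d['fy'],1]);return o+r*(z-o[2])/r[2]
def model(p):
    ux,uy,yaw,dd,px=p;a=.314
    k=[[-105+dd*np.cos(a)-10*np.sin(a),y,84+dd*np.sin(a)+10*np.cos(a)] for y in(76,38,0,-38,-76)]
    L=np.array(k+[[px,0,19]]);c,s=np.cos(yaw),np.sin(yaw)
    return L@np.array([[c,-s,0],[s,c,0],[0,0,1]]).T+[ux,uy,0]
E
python3 - <<'E'
from h import *
s=.64
T=np.array([[403,305],[428,295.5],[451,286],[475,276],[500,266.5],[469.5,347]])*s
S=np.array([[415,287],[437,300],[461,316],[486,333],[513,349],[400.5,408]])*s
f=lambda p:np.r_[proj('top',model(p))-T,proj('side',model(p))-S].ravel()
r=least_squares(f,[700,0,-.3,30,-150]);print(r.x,f(r.x).reshape(-1,2).round(1));print(model(r.x).round(1))
np.save('unit.npy',r.x)
for n,(u,v),z in(('top',(278,358),20),('top',(278,358),0),('side',(317,270),18),('top',(298,295),15),('top',(329,424),15),('side',(257,316),15)):print(n,unproj(n,(u*s,v*s),z))
a=D['top']['frame'][195:265,140:230,::-1];b=D['side']['frame'][150:220,145:285,::-1]
a=cv2.resize(a,None,fx=8,fy=8,interpolation=cv2.INTER_CUBIC)
cv2.imwrite('pics/pt.png',a)
cv2.imwrite('pics/ps.png',cv2.resize(b[:,:80],None,fx=8,fy=8,interpolation=cv2.INTER_CUBIC))
E
```

```text
[ 6.97961850e+02  2.51860272e+02  3.77552149e-01  2.42614224e+01
 -1.72825847e+02] [[ 0.5 -0.9]
 [-0.1 -1. ]
 [ 0.6 -1.1]
 [ 0.6 -0.9]
 [-0.1 -1. ]
 [ 0.4 -1.2]
 [-1.3 -0.6]
 [-0.8  0.5]
 [-0.8  0.2]
 [-0.5 -0.2]
 [-0.4  0.8]
 [-1.1 -0.3]]
[[590.9 291.2 101. ]
 [604.9 255.8 101. ]
 [618.9 220.5 101. ]
 [632.9 185.2 101. ]
 [647.  149.9 101. ]
 [537.3 188.1  19. ]]
top [519.98368008 486.45680323  20.        ]
top [521.55200436 489.86453745   0.        ]
side [521.525534  481.5545063  18.       ]
top [619.56796594 457.33926202  15.        ]
top [418.30926755 407.2439616   15.        ]
side [422.75811253 407.53678668  15.        ]
```

View pics/pt.png

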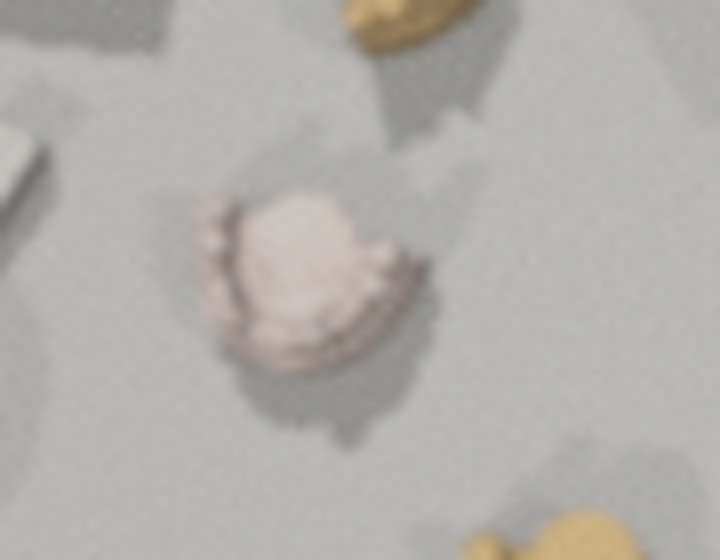

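View pics/ps.png

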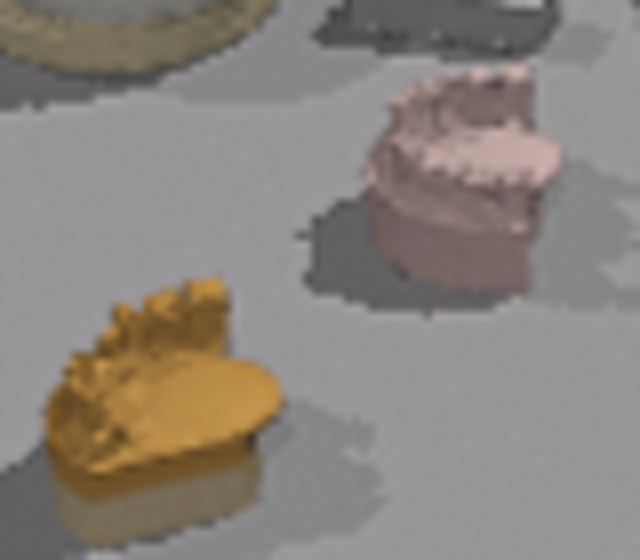

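The pink horseshoe's tips lie at about (205,200) and (425,260) in the top crop, with its front at (290,372) and the back of the palate at (300,192). The side crop shows the front of the arch facing the robot, with the base bottom at about (420,285) to (530,292).

```bash
cat >> h.py <<'E'
def to(target,ydir=None):
    from station import sensors
    s=sensors.get_state();R=np.array(s['eef_rot']);t=np.array(target,float)
    print('t',s['time_s'],'pos',np.round(s['ee_pos'],1),'F',np.round(s['ft_force'],1),'open',round(s['opening'],1))
    out=[]
    if ydir is not None:
        y=np.array([*ydir,0.]);y/=np.linalg.norm(y);z=np.array([0,0,-1.]);Rt=np.c_[np.cross(y,z),y,z]
        out=cv2.Rodrigues(R.T@Rt)[0].ravel().round(3)
    print('turn',out,'shift',(R.T@(t-s['ee_pos'])).round(1))
E
python3 - <<'E'
from h import *
q=lambda x,y,z:unproj('top',(140+x/8-.06,195+y/8-.06),z)
L=q(200,225,28);R=q(430,265,22);L2=q(205,200,33);R2=q(425,258,33);F=q(290,373,8);B=q(300,192,25)
qs=lambda x,y,z:unproj('side',(145+x/8-.06,150+y/8-.06),z)
print(L,R,F,B);d=L2-R2;d/=np.linalg.norm(d);print('ydir',d,np.linalg.norm(L2-R2))
n=np.array([d[1],-d[0]])
d=d[:2];print('center', d*((L+R)[:2]@d/2)+n*((F+B)[:2]@n/2), 'ext',(L-R)[:2]@d,(B-F)[:2]@n)
print(qs(420,285,0),qs(530,292,0),qs(450,291,0))
to([350,-300,330],n)
E
```

```text
[534.23814509 516.66259523  28.        ] [522.03788964 447.96850825  22.        ] [490.59765614 492.22635819   8.        ] [544.24698844 487.17361048  25.        ]
ydir [0.26226687 0.96499538 0.        ] 68.72977574480028
center [516.29049084 485.53547775] ext 69.4891995508583 53.096526264492205
[503.72352757 463.51257955   0.        ] [530.99623804 450.73393105   0.        ] [510.6948384  458.16479135   0.        ]
t 0.1 pos [ 208.9 -641.5  252.7] F [-0.4 -0.6  0.9] open 85.4
turn [-0.001 -0.001 -0.991] shift [ 239.9 -281.1  -77. ]
```

Request:
{"name": "arm_command", "arguments": {
  "deltas": [
    [[0,0,-0.12],[30,-35,-15],0],
    [[0,0,-0.24],[60,-70,-30],0],
    [[0,0,-0.36],[90,-105,-45],0],
    [[0,0,-0.48],[120,-140,-60],0],
    [[0,0,-0.6],[150,-175,-70],0],
    [[0,0,-0.72],[180,-210,-75],0],
    [[0,0,-0.84],[210,-245,-77],0],
    [[0,0,-0.96],[240,-280,-77],0]
  ]
}}

```text
time_s: 0.77
ee_pos: [333.2, -341.7, 328.7]
eef_rot: [[0.286, 0.958, 0.0], [0.958, -0.286, -0.001], [-0.001, 0.001, -1.0]]
ft_force: [2.0, -1.2, 0.8]
opening: 85.3
gripper_force: 0.0
```

```bash
python3 -c "
from h import *
to([470,0,330],(.965,-.262));to([500,300,300]);to([518,485,150])"
```

```text
t 0.7667 pos [ 333.2 -341.7  328.7] F [ 2.  -1.2  0.8] open 85.3
turn [ 0.001  0.001 -0.025] shift [366.5  33.2  -1.5]
t 0.7667 pos [ 333.2 -341.7  328.7] F [ 2.  -1.2  0.8] open 85.3
turn [] shift [662.6 -23.9  28.3]
t 0.7667 pos [ 333.2 -341.7  328.7] F [ 2.  -1.2  0.8] open 85.3
turn [] shift [845.1 -59.7 178.1]
```

Request:
{"name": "arm_command", "arguments": {
  "deltas": [
    [[0,0,0],[40,5,0],0],
    [[0,0,0],[80,9,0],0],
    [[0,0,0],[120,14,0],0],
    [[0,0,0],[160,18,0],0],
    [[0,0,0],[200,23,0],0],
    [[0,0,0],[240,27,0],0],
    [[0,0,0],[280,30,0],0],
    [[0,0,0],[320,30,0],0]
  ]
}}

```text
time_s: 1.43
ee_pos: [455.3, -44.3, 328.2]
eef_rot: [[0.292, 0.956, 0.0], [0.956, -0.292, -0.0], [0.0, 0.0, -1.0]]
ft_force: [0.9, -0.6, -0.6]
opening: 85.8
gripper_force: 0.0
```

Request:
{"name": "arm_command", "arguments": {
  "deltas": [
    [[0,0,0],[40,-2,0],0],
    [[0,0,0],[80,-5,0],0],
    [[0,0,0],[120,-10,5],0],
    [[0,0,0],[160,-15,10],0],
    [[0,0,0],[200,-25,15],0],
    [[0,0,0],[240,-35,20],0],
    [[0,0,0],[280,-45,25],0],
    [[0,0,0],[310,-50,30],0]
  ]
}}

```text
time_s: 2.1
ee_pos: [496.6, 268.4, 297.9]
eef_rot: [[0.29, 0.957, -0.0], [0.957, -0.29, 0.001], [0.001, -0.001, -1.0]]
ft_force: [-0.0, 0.1, 1.4]
opening: 85.2
gripper_force: 0.0
```

Request:
{"name": "arm_command", "arguments": {
  "deltas": [
    [[0,0,0],[40,-5,30],0],
    [[0,0,0],[80,-10,60],0],
    [[0,0,0],[120,-20,90],0],
    [[0,0,0],[150,-25,120],0],
    [[0,0,0],[155,-25,150],0],
    [[0,0,0],[155,-25,150],0],
    [[0,0,0],[155,-25,150],0]
  ]
}}

```text
time_s: 2.68
ee_pos: [516.9, 420.9, 144.3]
eef_rot: [[0.289, 0.957, -0.005], [0.957, -0.289, -0.003], [-0.004, -0.004, -1.0]]
ft_force: [-0.1, -0.8, -0.1]
opening: 85.4
gripper_force: 0.0
```

```bash
python3 -c "
from h import *
to([518,485,100],(.965,-.262))"
```

```text
t 2.6833 pos [516.9 420.9 144.3] F [-0.1 -0.8 -0.1] open 85.4
turn [-0.004  0.004 -0.028] shift [ 61.8 -17.3  44.1]
```

Request:
{"name": "arm_command", "arguments": {
  "deltas": [
    [[0,0,-0.02],[35,-10,5],0],
    [[0,0,-0.028],[62,-17,15],0],
    [[0,0,-0.028],[62,-17,30],0],
    [[0,0,-0.028],[62,-17,45],0],
    [[0,0,-0.028],[62,-17,60],0],
    [[0,0,-0.028],[62,-17,75],0],
    [[0,0,-0.028],[62,-17,75],0],
    [[0,0,-0.028],[62,-17,75],0]
  ]
}}

```text
time_s: 3.35
ee_pos: [521.0, 483.4, 72.6]
eef_rot: [[0.266, 0.964, -0.001], [0.964, -0.266, -0.001], [-0.001, -0.0, -1.0]]
ft_force: [-0.4, 1.3, -0.0]
opening: 85.2
gripper_force: 0.0
```

Run:
```python
from h import *
from station import vision
to([518,485,22],(.965,-.262))
a=vision.get_image('top')['frame'][170:270,130:250,::-1];b=vision.get_image('side')['frame'][110:230,135:255,::-1]
a=cv2.resize(a,(400,333),interpolation=cv2.INTER_CUBIC);b=cv2.resize(b,(400,400),interpolation=cv2.INTER_CUBIC)
cv2.imwrite('pics/c1.png',np.hstack([cv2.copyMakeBorder(a,0,67,0,0,cv2.BORDER_CONSTANT),b]))
```

```text
t 3.35 pos [521.  483.4  72.6] F [-0.4  1.3 -0. ] open 85.2
turn [-0.     0.001 -0.004] shift [ 0.8 -3.3 50.6]
```

View pics/c1.png

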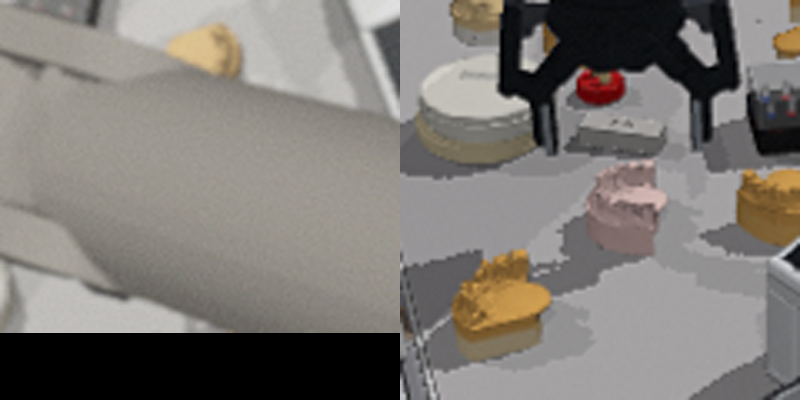

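The side view shows the open fingers straddling the pink model: the tips are at x≈545 and 702, and the model is centred at ≈625. Both tan models are clear.

Request:
{"name": "arm_command", "arguments": {
  "deltas": [
    [[0,0,0],[1,-3,15],0],
    [[0,0,0],[1,-3,30],0],
    [[0,0,0],[1,-3,42],0],
    [[0,0,0],[1,-3,50],0],
    [[0,0,0],[1,-3,50],0],
    [[0,0,0],[1,-3,50],0]
  ]
}}

```text
time_s: 3.95
ee_pos: [517.8, 486.3, 22.5]
eef_rot: [[0.265, 0.964, -0.001], [0.964, -0.265, -0.001], [-0.001, -0.001, -1.0]]
ft_force: [0.0, 0.1, 0.2]
opening: 85.7
gripper_force: 0.0
```

Request:
{"name": "arm_command", "arguments": {
  "deltas": [
    [[0,0,0],[0,0,0],0.3],
    [[0,0,0],[0,0,0],0.4],
    [[0,0,0],[0,0,0],0.5],
    [[0,0,0],[0,0,0],0.6],
    [[0,0,0],[0,0,0],0.7],
    [[0,0,0],[0,0,0],0.7],
    [[0,0,0],[0,0,0],0.7],
    [[0,0,0],[0,0,0],0.7]
  ]
}}

```text
time_s: 4.62
ee_pos: [518.4, 486.9, 24.6]
eef_rot: [[0.265, 0.964, 0.001], [0.964, -0.265, 0.001], [0.001, 0.001, -1.0]]
ft_force: [-2.1, -2.8, 9.5]
opening: 51.6
gripper_force: 60.9
```

Request:
{"name": "arm_command", "arguments": {
  "deltas": [
    [[0,0,0],[0,0,-10],0.7],
    [[0,0,0],[0,0,-30],0.7],
    [[0,0,0],[0,0,-55],0.7],
    [[0,0,0],[0,0,-80],0.7],
    [[0,0,0],[0,0,-110],0.7],
    [[0,0,0],[0,0,-140],0.7],
    [[0,0,0],[0,0,-160],0.7],
    [[0,0,0],[0,0,-160],0.7]
  ]
}}

```text
time_s: 5.28
ee_pos: [519.2, 488.2, 189.3]
eef_rot: [[0.265, 0.964, 0.005], [0.964, -0.265, 0.005], [0.006, 0.004, -1.0]]
ft_force: [0.1, 0.6, -1.2]
opening: 51.6
gripper_force: 62.5
```

Run:
```python
from h import *
from station import vision
to([537.3,188.1,182],(.369,-.930))
b=vision.get_image('side')['frame'][60:220,120:320,::-1]
cv2.imwrite('pics/c2.png',cv2.resize(b,(800,640))[:600])
```

```text
t 5.2833 pos [519.2 488.2 189.3] F [ 0.1  0.6 -1.2] open 51.6
turn [ 0.    -0.007  0.925] shift [-284.6   97.     5.9]
```

View pics/c2.png

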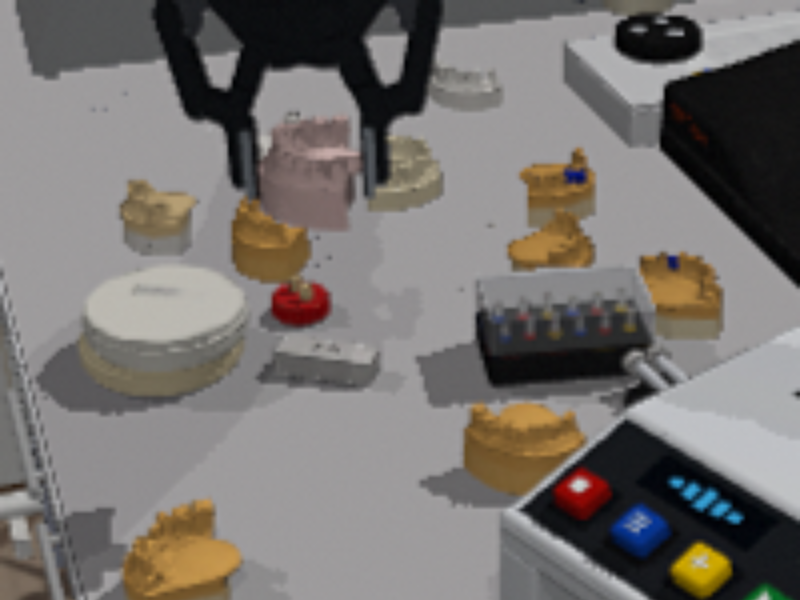

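The side view shows the pink model held level between the pads, with its base bottom at about y=228 in the crop. The tan models have not moved.

Request:
{"name": "arm_command", "arguments": {
  "deltas": [
    [[0,0,0.1],[-20,7,0],0.7],
    [[0,0,0.22],[-60,20,0],0.7],
    [[0,0,0.34],[-100,34,0],0.7],
    [[0,0,0.46],[-140,48,0],0.7],
    [[0,0,0.58],[-180,62,0],0.7],
    [[0,0,0.7],[-220,76,0],0.7],
    [[0,0,0.81],[-255,88,0],0.7],
    [[0,0,0.92],[-284,97,0],0.7]
  ]
}}

```text
time_s: 6.0
ee_pos: [536.2, 182.9, 182.7]
eef_rot: [[0.931, 0.366, -0.001], [0.366, -0.931, -0.001], [-0.001, 0.001, -1.0]]
ft_force: [0.9, -0.3, -1.1]
opening: 51.4
gripper_force: 62.5
```

Request:
{"name": "arm_command", "arguments": {
  "deltas": [
    [[0,0,0],[0,0,15],0.7],
    [[0,0,0],[0,0,40],0.7],
    [[0,0,0],[0,0,65],0.7],
    [[0,0,0],[0,0,90],0.7],
    [[0,0,0],[0,0,90],0.7],
    [[0,0,0],[0,0,90],0.7]
  ]
}}

```text
time_s: 6.5
ee_pos: [535.4, 186.7, 92.4]
eef_rot: [[0.927, 0.374, -0.003], [0.374, -0.927, -0.001], [-0.003, -0.0, -1.0]]
ft_force: [0.5, 0.2, 0.6]
opening: 51.4
gripper_force: 62.9
```

Run:
```python
from h import *
from station import vision
to([537.3,188.1,50],(.369,-.930))
b=vision.get_image('side')['frame'][150:320,180:380,::-1]
a=vision.get_image('top')['frame'][170:270,240:360,::-1]
cv2.imwrite('pics/c3.png',np.hstack([cv2.resize(b,(400,340)),cv2.resize(a,(400,340))]))
```

```text
t 6.5 pos [535.4 186.7  92.4] F [0.5 0.2 0.6] open 51.4
turn [-0.     0.003  0.005] shift [ 2.4 -0.6 42.3]
```

View pics/c3.png

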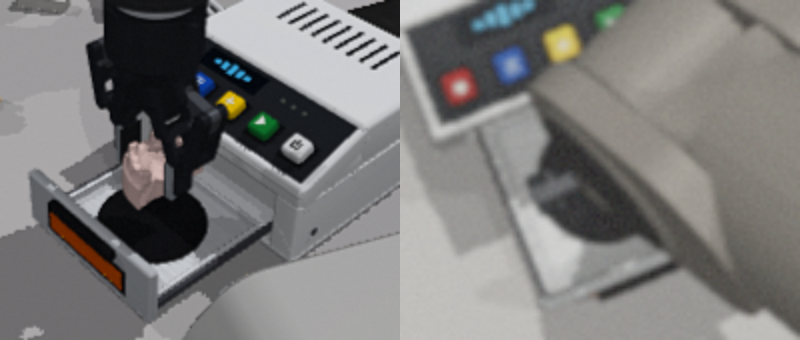

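The side view shows the model hanging over the black plate (bottom at about (145,205), plate centre at (152,225)), clear of the front panel. I'll lower it.

Request:
{"name": "arm_command", "arguments": {
  "deltas": [
    [[0,0,0],[2,0,15],0.7],
    [[0,0,0],[2,0,28],0.7],
    [[0,0,0],[2,0,38],0.7],
    [[0,0,0],[2,0,43],0.7],
    [[0,0,0],[2,0,45],0.7],
    [[0,0,0],[2,0,45],0.7],
    [[0,0,0],[2,0,45],0.7]
  ]
}}

```text
time_s: 7.18
ee_pos: [538.4, 187.9, 48.4]
eef_rot: [[0.928, 0.374, 0.0], [0.374, -0.928, 0.0], [0.0, -0.0, -1.0]]
ft_force: [-0.1, 0.3, -0.3]
opening: 51.7
gripper_force: 62.9
```

Request:
{"name": "arm_command", "arguments": {
  "deltas": [
    [[0,0,0],[0,0,1],0.7],
    [[0,0,0],[0,0,2],0.7],
    [[0,0,0],[0,0,2],0.7]
  ]
}}

```text
time_s: 7.43
ee_pos: [538.4, 187.7, 46.4]
eef_rot: [[0.928, 0.373, 0.0], [0.373, -0.928, 0.0], [0.0, 0.0, -1.0]]
ft_force: [0.6, -0.9, -1.5]
opening: 51.8
gripper_force: 62.9
```

Request:
{"name": "arm_command", "arguments": {
  "deltas": [
    [[0,0,0],[0,0,1],0.7],
    [[0,0,0],[0,0,2],0.7],
    [[0,0,0],[0,0,2],0.7]
  ]
}}

```text
time_s: 7.68
ee_pos: [538.3, 187.6, 44.1]
eef_rot: [[0.928, 0.373, -0.0], [0.373, -0.928, -0.0], [-0.0, -0.0, -1.0]]
ft_force: [-0.1, -0.2, -0.6]
opening: 51.5
gripper_force: 62.9
```

Request:
{"name": "arm_command", "arguments": {
  "deltas": [
    [[0,0,0],[0,0,1],0.7],
    [[0,0,0],[0,0,1],0.7],
    [[0,0,0],[0,0,1],0.7]
  ]
}}

```text
time_s: 7.93
ee_pos: [538.7, 187.8, 43.6]
eef_rot: [[0.928, 0.373, 0.001], [0.373, -0.928, 0.0], [0.001, 0.0, -1.0]]
ft_force: [-0.2, -0.8, 5.2]
opening: 51.8
gripper_force: 63.7
```

Request:
{"name": "arm_command", "arguments": {
  "deltas": [
    [[0,0,0],[0,0,0],0.45],
    [[0,0,0],[0,0,0],0.3],
    [[0,0,0],[0,0,0],0.15],
    [[0,0,0],[0,0,0],0.05],
    [[0,0,0],[0,0,0],0.05],
    [[0,0,0],[0,0,0],0.05]
  ]
}}

```text
time_s: 8.43
ee_pos: [538.3, 187.7, 43.2]
eef_rot: [[0.928, 0.373, -0.0], [0.373, -0.928, 0.0], [-0.0, -0.0, -1.0]]
ft_force: [0.6, 0.1, 0.7]
opening: 81.2
gripper_force: 0.0
```

Request:
{"name": "arm_command", "arguments": {
  "deltas": [
    [[0,0,0],[0,0,-10],0.05],
    [[0,0,0],[0,0,-30],0.05],
    [[0,0,0],[0,0,-55],0.05],
    [[0,0,0],[0,0,-85],0.05],
    [[0,0,0],[0,0,-115],0.2],
    [[0,0,0],[-35,0,-130],0.5],
    [[0,0,0],[-70,0,-130],0.8],
    [[0,0,0],[-105,0,-130],1]
  ]
}}

```text
time_s: 9.1
ee_pos: [440.1, 148.3, 174.5]
eef_rot: [[0.928, 0.373, 0.002], [0.373, -0.928, 0.0], [0.002, 0.0, -1.0]]
ft_force: [-0.3, 0.1, -0.6]
opening: 33.8
gripper_force: 0.0
```

Run:
```python
from h import *
from station import vision
p=np.load('unit.npy');c,s=np.cos(p[2]),np.sin(p[2]);P=model(p)[5]
lip=P+np.array([c,s,0])*-75;print(P,'front approx',lip)
to([lip[0]-30*c,lip[1]-30*s,180],(.369,-.930))
b=vision.get_image('side')['frame'][150:320,180:380,::-1]
a=vision.get_image('top')['frame'][170:270,240:360,::-1]
cv2.imwrite('pics/c4.png',np.hstack([cv2.resize(b,(400,340)),cv2.resize(a,(400,340))]))
```

```text
[537.30815964 188.1486926   19.        ] front approx [467.59042386 160.500233    19.        ]
t 9.1 pos [440.1 148.3 174.5] F [-0.3  0.1 -0.6] open 33.8
turn [ 0.    -0.002  0.005] shift [ 0.1 -1.2 -5.5]
```

View pics/c4.png

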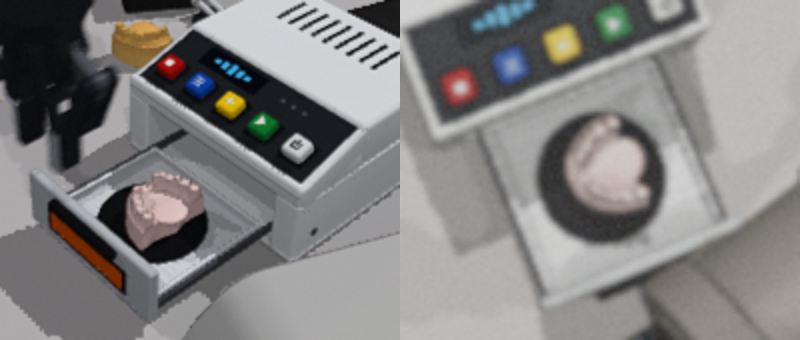

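The model stands upright in the middle of the plate (top crop: model ≈(607,163), plate ≈(601,178)), and the fingers are clear. Next I'll push the lip.

Request:
{"name": "arm_command", "arguments": {
  "deltas": [
    [[0,0,0],[-10,0,10],1],
    [[0,0,0],[-15,0,35],1],
    [[0,0,0],[-15,0,60],1],
    [[0,0,0],[-15,0,85],1],
    [[0,0,0],[-15,0,102],1],
    [[0,0,0],[-15,0,102],1],
    [[0,0,0],[-15,0,102],1]
  ]
}}

```text
time_s: 9.78
ee_pos: [426.8, 143.1, 71.4]
eef_rot: [[0.927, 0.374, -0.001], [0.374, -0.927, -0.0], [-0.001, -0.0, -1.0]]
ft_force: [0.6, 0.5, 0.3]
opening: -0.2
gripper_force: 0.0
```

Run:
```python
from h import *
to([452.9,154.6,72],(.369,-.930))
```

```text
t 9.7833 pos [426.8 143.1  71.4] F [0.6 0.5 0.3] open -0.2
turn [-0.     0.001  0.006] shift [28.5 -0.9 -0.6]
```

Request:
{"name": "arm_command", "arguments": {
  "deltas": [
    [[0,0,0],[6,0,0],1],
    [[0,0,0],[12,0,0],1],
    [[0,0,0],[17,0,0],1],
    [[0,0,0],[21,0,0],1],
    [[0,0,0],[25,0,0],1],
    [[0,0,0],[29,0,0],1],
    [[0,0,0],[33,0,0],1],
    [[0,0,0],[37,0,0],1]
  ]
}}

```text
time_s: 10.45
ee_pos: [461.4, 156.7, 71.2]
eef_rot: [[0.928, 0.373, -0.001], [0.373, -0.928, -0.0], [-0.001, 0.0, -1.0]]
ft_force: [-1.8, -1.5, 1.5]
opening: -0.1
gripper_force: 1.1
```

Request:
{"name": "arm_command", "arguments": {
  "deltas": [
    [[0,0,0],[4,0,0],1],
    [[0,0,0],[9,0,0],1],
    [[0,0,0],[14,0,0],1],
    [[0,0,0],[19,0,0],1],
    [[0,0,0],[24,0,0],1],
    [[0,0,0],[29,0,0],1],
    [[0,0,0],[34,0,0],1],
    [[0,0,0],[39,0,0],1]
  ]
}}

```text
time_s: 11.12
ee_pos: [497.9, 171.3, 71.2]
eef_rot: [[0.928, 0.373, -0.0], [0.373, -0.928, -0.0], [-0.0, -0.0, -1.0]]
ft_force: [-1.7, -3.3, -0.5]
opening: 0.3
gripper_force: 1.1
```

Request:
{"name": "arm_command", "arguments": {
  "deltas": [
    [[0,0,0],[5,0,0],1],
    [[0,0,0],[10,0,0],1],
    [[0,0,0],[15,0,0],1],
    [[0,0,0],[20,0,0],1],
    [[0,0,0],[25,0,0],1],
    [[0,0,0],[30,0,0],1],
    [[0,0,0],[35,0,0],1],
    [[0,0,0],[39,0,0],1]
  ]
}}

```text
time_s: 11.78
ee_pos: [534.2, 186.1, 71.2]
eef_rot: [[0.928, 0.373, 0.0], [0.373, -0.928, 0.0], [0.0, -0.0, -1.0]]
ft_force: [-1.6, -2.4, 1.2]
opening: 0.2
gripper_force: 1.1
```

Run:
```python
from h import *
from station import vision
p=np.load('unit.npy');c,s=np.cos(p[2]),np.sin(p[2])
from station import sensors
e=np.array(sensors.get_state()['ee_pos'])[:2]-p[:2];print('local',e@[c,s],e@[-s,c])
to([452.9,154.6,72],(.369,-.930))
b=vision.get_image('side')['frame'][120:320,180:420,::-1]
cv2.imwrite('pics/c5.png',cv2.resize(b,(720,600)))
```

```text
local -176.48820601179617 -0.7641340641844283
t 11.7833 pos [534.2 186.1  71.2] F [-1.6 -2.4  1.2] open 0.2
turn [-0.    -0.     0.005] shift [-87.2  -1.1  -0.8]
```

View pics/c5.png

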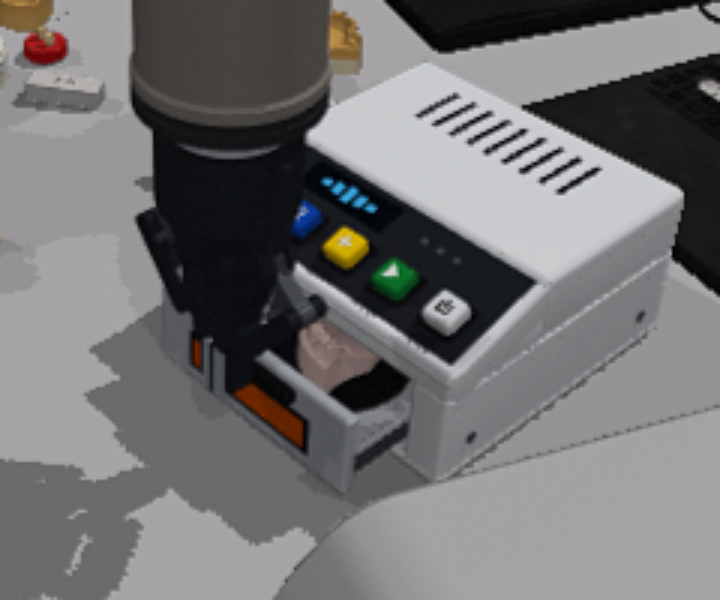

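The side view shows the fingers on the lip, the drawer about two-thirds shut and the model upright on the plate. I'll keep pushing slowly.

Request:
{"name": "arm_command", "arguments": {
  "deltas": [
    [[0,0,0],[5,0,0],1],
    [[0,0,0],[10,0,0],1],
    [[0,0,0],[15,0,0],1],
    [[0,0,0],[20,0,0],1],
    [[0,0,0],[25,0,0],1],
    [[0,0,0],[29,0,0],1],
    [[0,0,0],[32,0,0],1],
    [[0,0,0],[34,0,0],1]
  ]
}}

```text
time_s: 12.5
ee_pos: [565.6, 198.7, 71.2]
eef_rot: [[0.928, 0.373, 0.0], [0.373, -0.928, 0.0], [0.0, -0.0, -1.0]]
ft_force: [-2.2, -0.8, 0.1]
opening: 0.1
gripper_force: 1.0
```

Request:
{"name": "arm_command", "arguments": {
  "deltas": [
    [[0,0,0],[2,0,0],1],
    [[0,0,0],[4,0,0],1],
    [[0,0,0],[6,0,0],1],
    [[0,0,0],[7,0,0],1]
  ]
}}

```text
time_s: 12.83
ee_pos: [569.4, 200.2, 70.9]
eef_rot: [[0.928, 0.374, -0.005], [0.374, -0.928, -0.003], [-0.005, 0.001, -1.0]]
ft_force: [-23.9, -10.0, 20.1]
opening: -0.2
gripper_force: 12.7
```

Request:
{"name": "arm_command", "arguments": {
  "deltas": [
    [[0,0,0],[2,0,0],1],
    [[0,0,0],[4,0,0],1]
  ]
}}

```text
time_s: 13.0
ee_pos: [569.7, 200.3, 70.5]
eef_rot: [[0.927, 0.374, -0.011], [0.374, -0.928, -0.007], [-0.012, 0.002, -1.0]]
ft_force: [-47.0, -18.7, 33.0]
opening: 0.2
gripper_force: 25.5
```

The force rose to 50 N at the stop, so the drawer is shut. I'll back off, rise and check.

Request:
{"name": "arm_command", "arguments": {
  "deltas": [
    [[0,0,0],[-15,0,0],1],
    [[0,0,0],[-35,0,0],1],
    [[0,0,0],[-60,0,-15],1],
    [[0,0,0],[-80,0,-45],1],
    [[0,0,0],[-80,0,-75],1],
    [[0,0,0],[-80,0,-100],1],
    [[0,0,0],[-80,0,-110],1],
    [[0,0,0],[-80,0,-110],1]
  ]
}}

```text
time_s: 13.67
ee_pos: [502.7, 173.3, 184.0]
eef_rot: [[0.928, 0.373, 0.005], [0.373, -0.928, 0.001], [0.005, 0.001, -1.0]]
ft_force: [0.7, 0.0, -1.1]
opening: -0.0
gripper_force: 0.0
```

```bash
cat >> h.py <<'E'
def key(name,h):
    from station import sensors
    p=np.load('unit.npy');c,s=np.cos(p[2]),np.sin(p[2]);a=.314
    K=model(p)[['stop','program','time','start','power'].index(name)]
    n=np.array([-np.sin(a)*c,-np.sin(a)*s,np.cos(a)]);y=np.array([s,-c,0]);z=-n
    Rt=np.c_[np.cross(y,z),y,z];st=sensors.get_state();R=np.array(st['eef_rot']);e=np.array(st['ee_pos'])
    print(name,'tip in key frame (up-slope,left,out)',((e-22*n-K)@np.c_[np.cross(y,z),-y,n]).round(1),
     'turn',cv2.Rodrigues(R.T@Rt)[0].ravel().round(3),'shift',(R.T@(K+n*(22+h)-e)).round(1))
E
python3 - <<'E'
from h import *
from station import vision
key('power',40)
b=vision.get_image('side')['frame'][120:320,180:420,::-1]
cv2.imwrite('pics/c6.png',cv2.resize(b,(720,600)))
E
```

```text
power tip in key frame (up-slope,left,out) [-93.7  74.9  95.7] turn [-0.     0.309  0.005] shift [105.8  75.4  24.6]
```

View pics/c6.png

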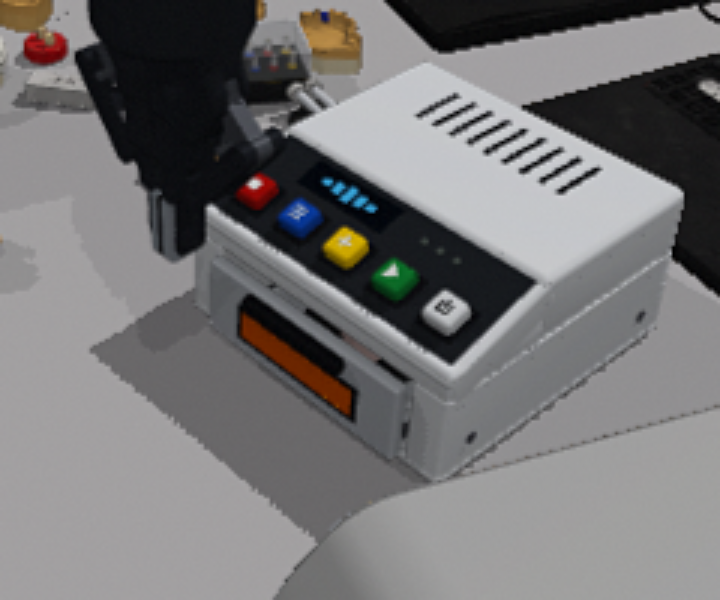

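The drawer panel looks flush, but a thin seam is visible at its right edge. I'll check it by pushing again with a tilted tool, which keeps the gripper body clear of the unit.

Run:
```python
from h import *
from station import vision,sensors
p=np.load('unit.npy');c,s=np.cos(p[2]),np.sin(p[2])
def cen(f):
    h=cv2.cvtColor(f,cv2.COLOR_RGB2HSV);m=cv2.inRange(h,(4,190,60),(16,255,255));m[:190]=0;m[:,:180]=0
    n,l,st,ce=cv2.connectedComponentsWithStats(m);i=1+st[1:,4].argmax();print(st[i]);return ce[i]
a=cen(D['side']['frame']);b=cen(vision.get_image('side')['frame']);print(a,b)
W=lambda x,y,z:np.array([p[0]+c*x-s*y,p[1]+s*x+c*y,z])
for X0 in(-238,-243,-248):
    f=lambda q:np.r_[proj('side',W(X0,q[0],q[1]))[0]-a,proj('side',W(X0+q[2],q[0],q[1]))[0]-b]
    r=least_squares(f,[0,35,130]);print(X0,r.x,r.fun.round(2))
e=W(-175,0,74);to(e)
st=sensors.get_state();R=np.array(st['eef_rot']);n=np.array([-np.sin(.314)*c,-np.sin(.314)*s,np.cos(.314)]);y=np.array([s,-c,0])
print(cv2.Rodrigues(R.T@np.c_[np.cross(y,-n),y,-n])[0].ravel())
```

```text
[205 257  36  38 266]
[260 225  37  33 300]
[223.02631579 275.33082707] [278.59333333 241.26      ]
-238 [  6.19730991  23.33302549 126.27708946] [-0.05 -0.08  0.05  0.09]
-243 [ -0.5379882   32.03720365 124.32490138] [-0.05 -0.08  0.05  0.09]
-248 [ -7.2732821   40.74137749 122.37271705] [-0.05 -0.08  0.05  0.09]
t 13.7667 pos [501.4 172.6 181. ] F [-0.2 -0.1  0.1] open 0.5
turn [] shift [ 36.9  -1.1 107. ]
[-0.00053528  0.31329539  0.00488331]
```

Request:
{"name": "arm_command", "arguments": {
  "deltas": [
    [[0,0.1,0],[5,0,15],1],
    [[0,0.2,0],[10,0,40],1],
    [[0,0.313,0.005],[15,0,65],1],
    [[0,0.313,0.005],[20,-1,90],1],
    [[0,0.313,0.005],[27,-1,107],1],
    [[0,0.313,0.005],[37,-1,107],1],
    [[0,0.313,0.005],[45,-1,107],1],
    [[0,0.313,0.005],[52,-1,107],1]
  ]
}}

```text
time_s: 14.43
ee_pos: [550.2, 194.2, 74.6]
eef_rot: [[0.884, 0.369, 0.286], [0.351, -0.929, 0.115], [0.308, -0.001, -0.951]]
ft_force: [0.8, -0.1, -0.4]
opening: 0.2
gripper_force: 0.0
```

```bash
cat >> h.py <<'E'
def loc():
    from station import sensors
    p=np.load('unit.npy');c,s=np.cos(p[2]),np.sin(p[2]);st=sensors.get_state();R=np.array(st['eef_rot']);e=np.array(st['ee_pos'])
    q=e+22*R[:,2]+11*R[:,0];d=q[:2]-p[:2];print('corner local',(d@[c,s]).round(1),(d@[-s,c]).round(1),q[2].round(1),'tcp z',e[2].round(1),'10mm +x in tool',(R.T@[10*c,10*s,0]).round(2))
E
python3 -c "
from h import *
loc()"
```

```text
corner local -141.4 0.9 57.1 tcp z 74.6 10mm +x in tool [9.51 0.01 3.08]
```

Request:
{"name": "arm_command", "arguments": {
  "deltas": [
    [[0,0,0],[3.8,0,1.2],1],
    [[0,0,0],[7.6,0,2.5],1],
    [[0,0,0],[9.5,0,3.1],1],
    [[0,0,0],[11.4,0,3.7],1],
    [[0,0,0],[13.3,0,4.3],1],
    [[0,0,0],[15.2,0,4.9],1]
  ]
}}

```text
time_s: 14.93
ee_pos: [564.0, 198.9, 74.4]
eef_rot: [[0.884, 0.369, 0.286], [0.351, -0.93, 0.114], [0.308, -0.001, -0.951]]
ft_force: [-2.1, -1.4, 1.0]
opening: 0.1
gripper_force: 1.7
```

```bash
python3 -c "
from h import *
loc()"
```

```text
corner local -126.8 0.1 56.9 tcp z 74.4 10mm +x in tool [9.51 0.   3.08]
```

Request:
{"name": "arm_command", "arguments": {
  "deltas": [
    [[0,0,0],[1.9,0,0.6],1],
    [[0,0,0],[3.8,0,1.2],1],
    [[0,0,0],[3.8,0,1.2],1]
  ]
}}

```text
time_s: 15.18
ee_pos: [564.7, 198.9, 72.9]
eef_rot: [[0.886, 0.369, 0.281], [0.352, -0.93, 0.111], [0.302, 0.001, -0.953]]
ft_force: [-21.6, -7.9, 12.8]
opening: -0.1
gripper_force: 11.2
```

```bash
python3 -c "
from h import *
loc()"
```

```text
corner local -126.3 -0.1 55.3 tcp z 72.9 10mm +x in tool [ 9.53 -0.    3.02]
```

The tilted push stopped at the same place (within about 1 mm) with the force rising, so the drawer is shut. Next, the power key.

Request:
{"name": "arm_command", "arguments": {
  "deltas": [
    [[0,0,0],[-15,0,-5],1],
    [[0,0,0],[-35,0,-15],1],
    [[0,0,0],[-45,0,-40],1],
    [[0,0,0],[-45,20,-75],1],
    [[0,0,0],[-30,40,-105],1],
    [[0,0,0],[-10,60,-115],1],
    [[0,0,0],[0,70,-115],1],
    [[0,0,0],[0,75,-115],1]
  ]
}}

```text
time_s: 15.85
ee_pos: [565.5, 115.9, 186.1]
eef_rot: [[0.884, 0.366, 0.29], [0.348, -0.931, 0.114], [0.312, 0.0, -0.95]]
ft_force: [-0.8, -0.2, -0.8]
opening: -0.1
gripper_force: 0.0
```

```bash
python3 -c "
from h import *
key('power',20)"
```

```text
power tip in key frame (up-slope,left,out) [-57.7  -1.5  86.2] turn [ 0.001 -0.003 -0.003] shift [57.4 -1.8 66.4]
```

Request:
{"name": "arm_command", "arguments": {
  "deltas": [
    [[0,0,0],[20,-3,10],1],
    [[0,0,0],[45,-3,30],1],
    [[0,0,0],[57,-3,50],1],
    [[0,0,0],[57,-3,66],1],
    [[0,0,0],[57,-3,72],1],
    [[0,0,0],[57,-3,72],1],
    [[0,0,0],[57,-3,72],1]
  ]
}}

```text
time_s: 16.43
ee_pos: [631.3, 148.8, 132.4]
eef_rot: [[0.885, 0.37, 0.285], [0.351, -0.929, 0.114], [0.307, -0.001, -0.952]]
ft_force: [-0.6, 0.6, -0.1]
opening: 0.3
gripper_force: 0.0
```

```bash
python3 -c "
from h import *
key('power',0)"
```

```text
power tip in key frame (up-slope,left,out) [-4.5  4.8 12.5] turn [-0.001  0.002  0.001] shift [ 4.5  4.8 12.5]
```

Request:
{"name": "arm_command", "arguments": {
  "deltas": [
    [[0,0,0],[4,4,2],1],
    [[0,0,0],[4.5,4.5,5],1],
    [[0,0,0],[4.5,4.5,8],1],
    [[0,0,0],[4.5,4.5,11],1],
    [[0,0,0],[4.5,4.5,14],1],
    [[0,0,0],[4.5,4.5,16],1],
    [[0,0,0],[4.5,4.5,16],1]
  ]
}}

```text
time_s: 17.02
ee_pos: [642.7, 147.5, 119.7]
eef_rot: [[0.884, 0.368, 0.287], [0.351, -0.93, 0.113], [0.308, 0.0, -0.951]]
ft_force: [-11.9, -6.7, 21.7]
opening: 0.4
gripper_force: 12.7
```

```bash
python3 -c "
from h import *
key('power',0)"
```

```text
power tip in key frame (up-slope,left,out) [ 1.2 -0.7 -2.7] turn [ 0.  0. -0.] shift [-1.2 -0.7 -2.7]
```

The power key bottomed out at 25 N. Next, blue.

Request:
{"name": "arm_command", "arguments": {
  "deltas": [
    [[0,0,0],[0,0,-15],1],
    [[0,0,0],[0,0,-35],1],
    [[0,0,0],[0,-30,-40],1],
    [[0,0,0],[0,-65,-40],1],
    [[0,0,0],[0,-95,-40],1],
    [[0,0,0],[0,-114,-35],1],
    [[0,0,0],[0,-114,-25],1],
    [[0,0,0],[0,-114,-20],1]
  ]
}}

```text
time_s: 17.68
ee_pos: [594.0, 252.9, 137.4]
eef_rot: [[0.884, 0.371, 0.285], [0.353, -0.929, 0.115], [0.308, -0.001, -0.951]]
ft_force: [-0.6, -0.8, -0.6]
opening: -0.0
gripper_force: 0.0
```

```bash
python3 -c "
from h import *
key('program',0)"
```

```text
program tip in key frame (up-slope,left,out) [ 0.6  1.3 16.1] turn [-0.002  0.001  0.002] shift [-0.5  1.3 16.1]
```

Request:
{"name": "arm_command", "arguments": {
  "deltas": [
    [[0,0,0],[0,1,4],1],
    [[0,0,0],[0,1,8],1],
    [[0,0,0],[0,1,12],1],
    [[0,0,0],[0,1,16],1],
    [[0,0,0],[0,1,19],1],
    [[0,0,0],[0,1,20],1],
    [[0,0,0],[0,1,20],1]
  ]
}}

```text
time_s: 18.27
ee_pos: [601.0, 251.8, 119.8]
eef_rot: [[0.885, 0.368, 0.287], [0.35, -0.93, 0.113], [0.308, 0.001, -0.951]]
ft_force: [-12.1, -10.7, 23.1]
opening: 0.2
gripper_force: 13.6
```

```bash
python3 -c "
from h import *
key('program',0)"
```

```text
program tip in key frame (up-slope,left,out) [ 0.9 -2.3 -2.6] turn [ 0.001  0.001 -0.001] shift [-1.  -2.3 -2.6]
```

Blue bottomed out at 27 N. Next, yellow, 38 mm to the right.

Request:
{"name": "arm_command", "arguments": {
  "deltas": [
    [[0,0,0],[0,0,-10],1],
    [[0,0,0],[0,0,-22],1],
    [[0,0,0],[0,10,-25],1],
    [[0,0,0],[0,30,-25],1],
    [[0,0,0],[0,36,-22],1],
    [[0,0,0],[0,36,-20],1],
    [[0,0,0],[0,36,-20],1]
  ]
}}

```text
time_s: 18.85
ee_pos: [608.2, 217.0, 137.5]
eef_rot: [[0.885, 0.368, 0.285], [0.35, -0.93, 0.114], [0.307, -0.001, -0.952]]
ft_force: [-0.6, 0.9, -0.5]
opening: 0.2
gripper_force: 0.0
```

```bash
python3 -c "
from h import *
key('time',0)"
```

```text
time tip in key frame (up-slope,left,out) [ 0.6  0.7 16.1] turn [-0.001  0.001 -0.001] shift [-0.6  0.7 16.1]
```

Request:
{"name": "arm_command", "arguments": {
  "deltas": [
    [[0,0,0],[0,0,4],1],
    [[0,0,0],[0,0,8],1],
    [[0,0,0],[0,0,12],1],
    [[0,0,0],[0,0,16],1],
    [[0,0,0],[0,0,19],1],
    [[0,0,0],[0,0,20],1],
    [[0,0,0],[0,0,20],1]
  ]
}}

```text
time_s: 19.43
ee_pos: [613.6, 220.1, 119.7]
eef_rot: [[0.884, 0.37, 0.286], [0.352, -0.929, 0.114], [0.308, -0.0, -0.951]]
ft_force: [-17.5, -4.8, 27.0]
opening: -0.2
gripper_force: 15.5
```

Request:
{"name": "arm_command", "arguments": {
  "deltas": [
    [[0,0,0],[0,0,-10],1],
    [[0,0,0],[0,0,-22],1],
    [[0,0,0],[0,10,-25],1],
    [[0,0,0],[0,30,-25],1],
    [[0,0,0],[0,38,-22],1],
    [[0,0,0],[0,38,-20],1],
    [[0,0,0],[0,38,-20],1]
  ]
}}

```text
time_s: 20.02
ee_pos: [622.3, 181.5, 137.3]
eef_rot: [[0.885, 0.368, 0.285], [0.35, -0.93, 0.114], [0.307, -0.001, -0.952]]
ft_force: [0.3, 0.4, -0.1]
opening: 0.1
gripper_force: 0.0
```

```bash
python3 -c "
from h import *
key('start',0)"
```

```text
start tip in key frame (up-slope,left,out) [ 0.4  0.5 16. ] turn [-0.001  0.002 -0.001] shift [-0.4  0.5 16. ]
```

Request:
{"name": "arm_command", "arguments": {
  "deltas": [
    [[0,0,0],[0,0,4],1],
    [[0,0,0],[0,0,8],1],
    [[0,0,0],[0,0,12],1],
    [[0,0,0],[0,0,16],1],
    [[0,0,0],[0,0,19],1],
    [[0,0,0],[0,0,20],1],
    [[0,0,0],[0,0,20],1]
  ]
}}

```text
time_s: 20.6
ee_pos: [627.6, 184.8, 119.7]
eef_rot: [[0.884, 0.37, 0.286], [0.352, -0.929, 0.114], [0.308, -0.0, -0.951]]
ft_force: [-18.2, -4.3, 28.0]
opening: 0.0
gripper_force: 15.8
```

Request:
{"name": "arm_command", "arguments": {
  "deltas": [
    [[0,0,0],[0,0,-10],1],
    [[0,0,0],[0,0,-30],1],
    [[0,0,0],[0,0,-60],1],
    [[0,0,0],[0,0,-90],1],
    [[0,0,0],[0,0,-100],1],
    [[0,0,0],[0,0,-100],1],
    [[0,0,0],[0,0,-100],1]
  ]
}}

```text
time_s: 21.18
ee_pos: [599.7, 172.5, 214.2]
eef_rot: [[0.884, 0.369, 0.287], [0.35, -0.93, 0.114], [0.309, -0.0, -0.951]]
ft_force: [0.2, -0.5, -1.0]
opening: -0.1
gripper_force: 0.0
```

Run:
```python
from h import *
from station import vision
f=vision.get_image('side')['frame']
h=cv2.cvtColor(f,cv2.COLOR_RGB2HSV);m=cv2.inRange(h,(4,190,60),(16,255,255));m[:190]=0;m[:,:180]=0
n,l,st,ce=cv2.connectedComponentsWithStats(m);i=1+st[1:,4].argmax();print('window',st[i],ce[i])
d=cv2.absdiff(f,D['side']['frame']).max(2)
for nm,(x0,x1,y0,y1) in dict(tan=(148,184,183,218),arch=(234,268,158,186)).items():print(nm,np.percentile(d[y0:y1,x0:x1],[50,90,99]))
# white key patch shift old vs new
for nm,(u,v) in dict(white=(328,223),green=(311,213),yellow=(295,202)).items():
    t=D['side']['frame'][v-9:v+9,u-9:u+9];r=cv2.matchTemplate(f[v-15:v+15,u-15:u+15],t,cv2.TM_CCOEFF_NORMED);_,mx,_,lo=cv2.minMaxLoc(r);print(nm,mx,np.array(lo)-6)
```

```text
window [261 225  36  33 293] [278.67235495 241.27986348]
tan [ 6.  8. 10.]
arch [ 7. 10. 12.]
white 0.9089556932449341 [0 2]
green 0.9990777969360352 [0 0]
yellow 0.9987801909446716 [0 0]
```

```bash
python3 -c "
from station import job
print(job.finish_job())"
```

```text
the job is handed in; nothing more can be done
None
```

I handed the job in at about 21 s; no verdict came back. The pink model was upright on the plate when last seen, before the drawer was pushed shut. The white, blue, yellow and green keys were each pressed to their stop in that order. The final picture shows the white key down, yellow and green back up, the drawer still at its stop and both tan models unmoved; I did not check that blue came back up.

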